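Park the spacer plate in the free corner pocket

TASK

Push the loose steel spacer plate across the board until its long side is flush against the rail, then slide it along the rail, keeping it against the rail, into the one corner pocket that is still empty, until it sits flush against both the rail and the pocket's end stop, and then let go of it. Only push it with the fingertips or the outside of the fingers: do not lift, tip or carry it. Leave the plate already parked in the other pocket and everything else where it is.

Things in the scene. Friction and masses are not known exactly. Their poses are not given: they have to be found in the camera images.
- plate: The loose spacer plate, plain steel, 40 mm (its x) by 60 mm (its y) by 14 mm high, about 0.26 kg (varies), with a 12 mm hole through its middle. Origin: centre of its underside. Starts flat on the board near the middle of its length, away from the rail, turned up to 0.5 rad from the board's axes, its x roughly towards the rail.
- board: Fixed plywood board, 180 mm (x) by 430 mm (y), 12 mm thick, turned up to 0.3 rad. Origin: centre of its underside, top at z = 12 mm; +x points away from the robot to the rail, +y left. A corner pocket lies at each end of the rail (y = +155, -155 mm). A plate against the rail has its centre at x = 45 mm; fully home also at y = +155 or -155 mm.
- rail_mid (a point): Middle of the rail's guiding face, at its foot (board x = 65, y = 0, z = 12 mm). The aluminium rail, 20 mm wide and standing 14 mm above the board's top, runs straight along the board's whole far side.
- pocket_left (a point): Centre of a plate's underside when fully home in the left (+y) pocket; axes as the board's. End stop, 14 mm high: inner face at board y = 185 mm, 15 mm thick, x = 0 to 65 mm. Guard wall, 10 mm high, parallel to the rail: inner face at x = 20 mm (45 mm from the rail), 12 mm thick, from y = 140 mm to the stop; a lead-in slanting away from the rail reaches to about y = 125 mm.
- pocket_right (a point): The same for the right (-y) pocket, the mirror image of the left one (end stop's inner face at y = -185 mm). The channel takes the 40 mm side of a plate; a seated plate sticks out 15 mm from the straight part of the guard.
- inlay: Flat brass disc, 18 mm in diameter, flush in the floor of the EMPTY pocket (left or right, varying), within 3 mm of its pocket point; purely a mark.
- parked: A second, identical loose spacer plate, already parked in the other pocket. Origin: centre of its underside. Must stay there.
- bush: Bystander, loose: flanged brass bush, 34 mm wide, 26 mm high, standing on the board near its near left corner. Origin: centre of its underside.
- socket: Bystander, loose: steel wrench socket, a tube 26 mm in diameter, 34 mm high, standing on the board near its near right corner. Origin: centre of its underside.
- spray: Bystander, loose: spray can, 54 mm in diameter, 150 mm high, on the table to the right. Origin: centre of its underside.
- jar: Bystander, loose: clear jar with a cap, 64 mm in diameter, 80 mm high, on the table to the left. Origin: centre of its underside.
- driver: Bystander, loose: screwdriver lying on the table to the left. Origin: a point on the tool, near its middle.
- carton: Bystander, loose: cardboard box 70 x 100 x 55 mm high, on the table to the near right of the board. Origin: centre of its underside.
- bearing: Bystander, loose: steel bearing ring, 52 mm in diameter, 16 mm high, lying on the table to the right. Origin: centre of its underside.
There are look-alikes about, which are no part of the job. What is shaped like the plate but black is not meant.

How it is judged (in metres and radians):
On the way, in this order (a step that is already met when the one before it is completed fails the run):
1. the plate lies flush against the rail (within 4 mm, 0.08 rad), between the pockets (x of plate in the frame of board above 0.041 m and angle between the y axis of plate and the y axis of board, either way round below 0.08 rad and z of plate in the frame of board below 0.016 m and not (y of plate in the frame of board above 0.115 m or y of plate in the frame of board below -0.115 m)), for 0.2 s.
2. the plate is fully in the empty pocket, against rail and end stop (within 4 mm) (x of plate in the frame of board above 0.041 m and angle between the y axis of plate and the y axis of board, either way round below 0.08 rad and z of plate in the frame of board below 0.016 m and (y of plate in the frame of board above 0.151 m or y of plate in the frame of board below -0.151 m)), for 0.2 s.
At the end, for the whole second after the job is handed in: The plate lies flat and at rest in the pocket that was empty, within 4 mm of the rail and 4 mm of the end stop, parallel to the rail within 0.08 rad; the parked plate is within 6 mm of where it was (all of step 2 and horizontal distance between plate and inlay below 0.012 m and linear speed of plate below 0.01 m/s and angular speed of plate below 0.05 rad/s and distance of parked from where it was at the start of the episode below 0.006 m); the robot touches nothing.
It fails at once if the plate is lifted off the board by more than 6 mm, or tipped by more than 0.25 rad (z of plate in the frame of board above 0.018 m or angle between plate's own z axis and vertical above 0.25 rad).
It fails at once if the plate is taken towards a pocket (centre over 95 mm from the board's middle) while its centre is more than 12 mm away from where it lies when against the rail ((y of plate in the frame of board above 0.095 m or y of plate in the frame of board below -0.095 m) and x of plate in the frame of board below 0.033 m).
It fails at once if the parked plate is moved by more than 6 mm (distance of parked from where it was at the start of the episode above 0.006 m).
It fails at once if a bystander is moved by more than 15 mm (distance of any of bush, socket, spray, jar, driver, carton, bearing from where it was at the start of the episode above 0.015 m).
It also fails if it takes over 48 s, if anything falls off the work surface, if the arm or the gripper's body presses on something with over 40 N, if the wrist force passes 120 N, or if a joint passes its speed limit or range.

ROBOT

A 6-joint arm with a two-finger parallel gripper is mounted at the origin on the work surface. World frame = base frame: x ahead of the robot, y to its left, z up, the work surface at z = 0. Lengths are in mm, angles in rad, forces in N, time in s.
With the tool pointing down it reaches from about 400 to 925 mm from the base axis. Payload 12.5 kg.
Tool frame: the origin (TCP) lies at the centre of the arm's flange, where the gripper is bolted on; the fingertips stand 190 mm ahead of it and the grasp point (between the pads) lies 171 mm ahead of it; z points along the fingers, y is the line along which they close (so a half turn about z gives the same grasp; the last joint's range is limited). The gripper opens to 95 mm and grips with 3 to 60 N. Pads are 20 mm wide; open, the fingers measure 119 mm over their backs; the gripper's body (75 mm by 180 mm) begins 59 mm behind the grasp point.
Start: joints at [-1.455, 0.491, 1.559, -0, 1.092, -0.106], TCP at [137.511, -609.685, 404.761] pointing down, gripper open.
Joint ranges: [-3.1, 3.1], [-0.84, 2.19], [0.05, 2.79], [-1.13, 4.28], [0.06, 2.93], [-2.69, 2.69]. Speed limits (rad/s): [2.22, 2.22, 2.79, 3.14, 3.14, 3.14].

INTERFACE

Orientations are given as [roll, pitch, yaw] about the fixed x, y, z axes, in that order (R = Rz(yaw) Ry(pitch) Rx(roll)).
In Python, from cell import env, read_camera, search_frame, cut_out gives the robot as it stands. The module is installed in compiled form; this text tells all that it offers.
- The arm moves only by the tool move_arm, never from a script. Its argument "commands" is a list of rows, each a list of 3 entries, a list of its own where there are three numbers: the shift along the world's x, y, z normalised to -1 to 1, where 1 is 0.03 m, then the turn about the world's z normalised to -1 to 1, where 1 is 0.08 rad, then the opening, from -1 (shut) to 1 (fully open), so that 0 is half open. A call has 1 to 20 rows; each row shifts and turns the commanded pose from where the row before left it; what a row does not reach is not made up. A row lasts 1/12 s, in which the tool goes at most 41.7 mm and 7.16 degrees, less where a joint would pass 70% of its speed; a pose out of reach is approached as far as the arm can. A call with a number of a shift or a turn outside -1 to 1 is refused whole. A call with a gripper value outside its range is refused whole. The fingers move at their own pace and stop on an object; the grip force is fixed at half the most. Time passes only in rows, so rows that do not move let the fingers close. It gives the time, the measured TCP pose, the force, the opening and the grip force at its end, in the units of the state.
- env.state(): the state, without advancing time (a new reading comes with each control period).
- read_camera(name): name is "scene" or "top"; returns a dict with "image" (384x512x3 uint8, red, green, blue), "fx", "fy", "cx", "cy" (pixels), "D" ([k1, k2, p1, p2, k3] as OpenCV has them; the pictures are not rectified), "rvec" (rotation vector, rad) and "tvec" (3), from world to camera coordinates, as OpenCV has them. Camera axes: x right, y down, z forward; pixel columns grow to the right and rows downward; lengths in mm; the calibration is good to about 2 mm. A picture is of the moment at which its call begins. There is no depth.
- env.job_done(): hands the job in; it is judged then, once.
Trained networks look in a picture, given as the dict that the camera call returned (one of the last four; its "shot" number tells which), for a name from the list of things; names that differ only in an ending like _2 or _b are one class to them, and where a whole thing is asked for, a point or a joint stands for the part that bears it (a point fixed in the world has none). Each returns a list of dicts, best first, with "confidence" (0 to 1); they miss things now and then, are a little off and sometimes report something else, mostly with a low value. They report only what shows in the picture. A call takes as long as a camera call. They do not tell look-alikes from the thing itself.
- search_frame(thing, picture): "at" ([column, row] in pixels, amid what is visible of it).
- cut_out(thing, picture): "region" (384x512 bool, what is visible of it) and "at" ([column, row] in pixels, amid what is visible of it).
The state is a dict: "t": time; "joints": joint angles; "qvel": joint speeds; "tau": joint torques, N m; "eef_pos": TCP position; "tcp_rot": TCP orientation; "ft_force": force on the tool from outside, world axes, zero at the start; "moment": the same for the moment, N m; "opening": opening from 0.0 (shut) to 1.0 (fully open); "grip_force": force on a finger pad.
Only numpy, scipy, OpenCV 4.12 (cv2) and the standard library are available. Lean on these libraries where they do the work, as an engineer would, in place of code of your own. Each camera call takes 0.05 s, during which the arm holds its last target. There are 200 camera calls.

## Working session

There is one attempt and no reset: what is moved stays moved. The work goes in short steps, Python scripts to look and compute and a tool call to move; the robot and the scene stay as the last step left them, time stands still between calls to the robot, and variables do not carry over. Pictures are saved under pics/ and viewed, at most 10 in all, crops included, and the job is handed in when it is done.

Besides the shell and the picture viewer there is one more tool, called after "Request:" as a command line: name --argument value ..., lists and objects as JSON in quotes. move_arm: Moves the arm, as the interface text tells. Its arguments: {"type":"object","properties":{"commands":{"type":"array","items":{"type":"array"}}},"required":["commands"]}

```bash
mkdir -p pics; cat > h.py <<'E'
import numpy as np, cv2
from cell import env, read_camera, search_frame, cut_out
def ray(p,px,z):
    K=np.array([[p['fx'],0,p['cx']],[0,p['fy'],p['cy']],[0,0,1.]])
    R=cv2.Rodrigues(np.array(p['rvec'],float))[0]; t=np.array(p['tvec'],float).ravel()
    u=cv2.undistortPoints(np.array(px,float).reshape(-1,1,2),K,np.array(p['D'],float)).reshape(-1,2)
    d=np.c_[u,np.ones(len(u))]@R; c=-R.T@t
    return c+d*((np.asarray(z)-c[2])/d[:,2])[:,None]
def proj(p,P):
    K=np.array([[p['fx'],0,p['cx']],[0,p['fy'],p['cy']],[0,0,1.]])
    return cv2.projectPoints(np.array(P,float).reshape(-1,1,3),np.array(p['rvec'],float),np.array(p['tvec'],float),K,np.array(p['D'],float))[0].reshape(-1,2)
def save(p,n): cv2.imwrite('pics/'+n,p['image'][:,:,::-1])
E
python3 - <<'E'
from h import *
s=env.state(); print(s['t'],s['eef_pos'],s['tcp_rot'],s['opening'])
for n in('top','scene'):
    p=read_camera(n); save(p,n+'0.png')
    R=cv2.Rodrigues(np.array(p['rvec'],float))[0]; print(n,-R.T@np.array(p['tvec']).ravel())
    for th in('plate','board','rail_mid','pocket_left','pocket_right','inlay','parked','bush','socket','spray','jar','carton'):
        try:
            r=search_frame(th,p); print(th,[(np.round(x['at']).tolist(),round(x['confidence'],2),ray(p,x['at'],[26 if th in('plate','parked') else 12]).round(0)[0,:2].tolist()) for x in r[:4]])
        except Exception as e: print(th,e)
a=cv2.imread('pics/top0.png');b=cv2.imread('pics/scene0.png')
E
```

```text
0.0 [ 137.48928932 -609.66235406  404.15448019] [-3.14047311e+00 -8.84480840e-05  2.21781701e-01] 1.000339857784973
top [ 286.6659481    11.75818979 1233.17207178]
plate [([283.0, 137.0], 0.71, [709.0, -84.0]), ([239.0, 135.0], 0.51, [722.0, 54.0]), ([265.0, 190.0], 0.48, [540.0, -18.0]), ([278.0, 194.0], 0.27, [525.0, -59.0])]
board [([276.0, 198.0], 0.77, [517.0, -53.0])]
rail_mid [([277.0, 194.0], 0.66, [527.0, -54.0]), ([134.0, 244.0], 0.18, [397.0, 383.0])]
pocket_left [([136.0, 244.0], 0.62, [397.0, 379.0])]
pocket_right [([275.0, 191.0], 0.94, [537.0, -51.0])]
inlay []
parked [([224.0, 172.0], 0.58, [605.0, 105.0])]
bush []
socket []
spray [([398.0, 185.0], 0.65, [538.0, -435.0])]
jar [([139.0, 160.0], 0.59, [658.0, 372.0])]
carton [([390.0, 248.0], 0.82, [344.0, -384.0]), ([264.0, 189.0], 0.18, [545.0, -16.0])]
scene [1069.41510355 -683.6177034   788.45029916]
plate [([305.0, 252.0], 0.75, [734.0, -95.0]), ([268.0, 210.0], 0.63, [564.0, -31.0]), ([331.0, 224.0], 0.59, [732.0, 33.0]), ([361.0, 158.0], 0.2, [646.0, 371.0])]
board [([254.0, 222.0], 0.56, [554.0, -81.0])]
rail_mid [([247.0, 219.0], 0.79, [532.0, -87.0])]
pocket_left [([250.0, 221.0], 0.84, [542.0, -87.0])]
pocket_right [([248.0, 219.0], 0.86, [533.0, -84.0])]
inlay [([289.0, 175.0], 0.52, [502.0, 156.0])]
parked [([306.0, 188.0], 0.64, [593.0, 119.0])]
bush [([290.0, 174.0], 0.64, [501.0, 161.0])]
socket [([199.0, 222.0], 0.6, [435.0, -181.0])]
spray [([147.0, 272.0], 0.72, [464.0, -388.0]), ([247.0, 221.0], 0.58, [538.0, -93.0])]
jar [([362.0, 154.0], 0.8, [631.0, 412.0])]
carton [([124.0, 238.0], 0.65, [321.0, -355.0]), ([268.0, 206.0], 0.29, [543.0, -5.0])]
```

View pics/top0.png

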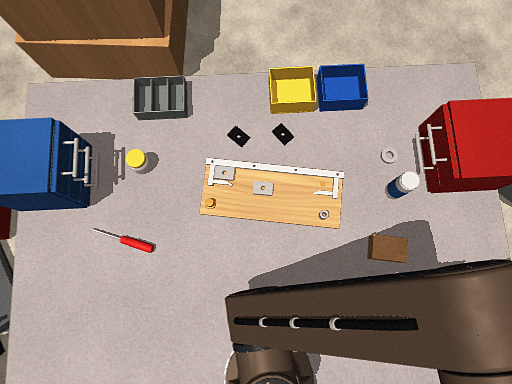

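View pics/scene0.png

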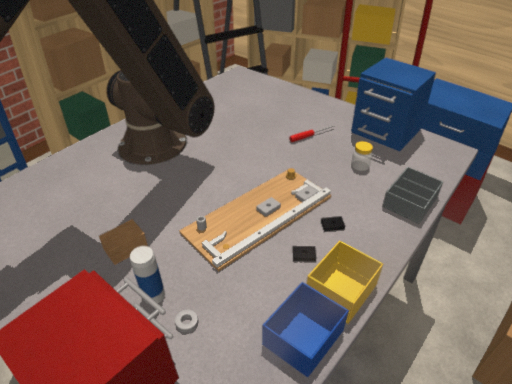

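Top picture: the steel plate is at (263,188), the parked plate in the left pocket at (224,172) and the brass inlay in the right pocket at about (322,184). The black look-alikes at (239,135) and (283,133) are not meant. The choice is the plate at (263,188), so the right pocket is the target. Next is a close crop to check this and find the corners.

```bash
python3 - <<'E'
from h import *
a=cv2.imread('pics/top0.png')[150:235,192:352];b=cv2.imread('pics/scene0.png')[160:270,175:340]
A=cv2.resize(a,None,fx=4,fy=4,interpolation=cv2.INTER_CUBIC) 
B=cv2.resize(b,None,fx=4.5,fy=4.5,interpolation=cv2.INTER_CUBIC)
cv2.imwrite('pics/a.png',cv2.resize(a,None,fx=5,fy=5,interpolation=cv2.INTER_CUBIC)); cv2.imwrite('pics/b.png',B)
E
```

```text
(no output)
```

View pics/a.png

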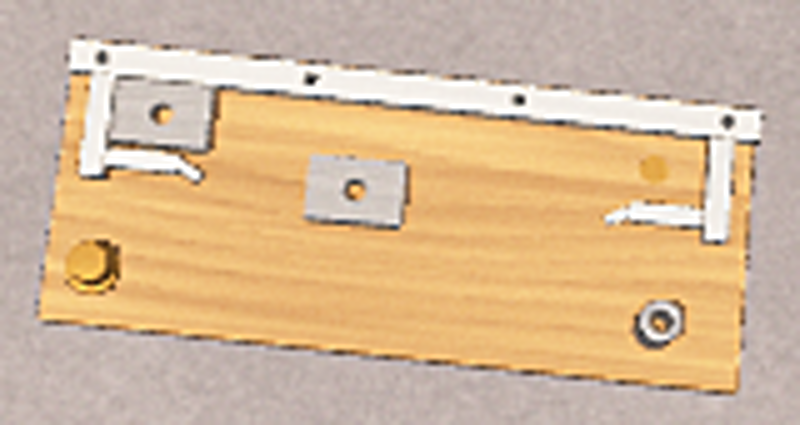

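View pics/b.png

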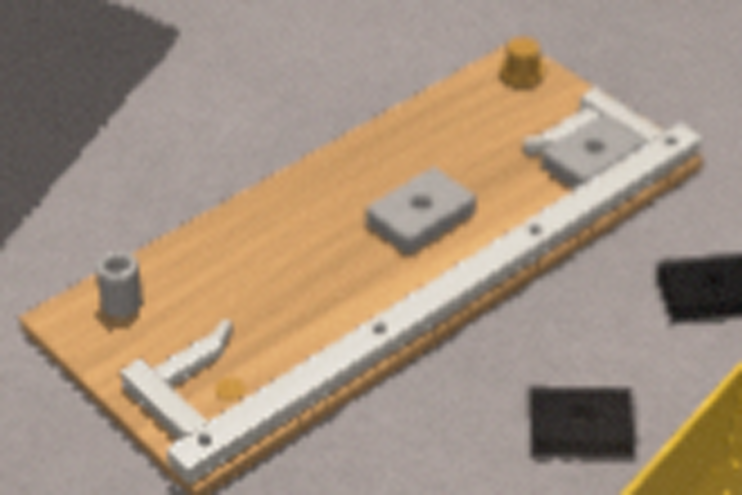

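```bash
python3 - <<'E'
from h import *
from scipy.optimize import least_squares
T=read_camera('top');S=read_camera('scene')
ta=lambda q:(np.array(q,float)+.5)/5-.5+[192,150]
sb=lambda q:(np.array(q,float)+.5)/4.5-.5+[175,160]
# board-frame xyz, crop px
bt=[((85,215,26),(70,38)),((85,-215,26),(762,110)),((65,215,26),(70,72)),((65,-215,26),(757,141)),((-90,215,12),(38,320)),((-90,-215,12),(738,392)),((0,-200,26),(725,242)),((0,200,26),(80,175))]
bs=[((-90,-215,12),(22,318)),((65,-215,26),(172,449)),((85,-215,26),(187,474)),((65,215,26),(678,126)),((85,215,26),(700,139))]
def W(P,v):
    P=np.array(P,float);c,s=np.cos(v[2]),np.sin(v[2])
    return np.c_[v[0]+c*P[:,0]-s*P[:,1],v[1]+s*P[:,0]+c*P[:,1],P[:,2]]
def fit(t,s,v0):
    def f(v,a=0):
        return np.r_[(proj(T,W([x[0] for x in t],v))-ta([x[1] for x in t])).ravel(),(proj(S,W([x[0] for x in s],v))-sb([x[1] for x in s])).ravel()]
    r=least_squares(f,v0,loss='soft_l1',x_scale=[10,10,.1]); print(r.x.round(3)); print(f(r.x).reshape(-1,2).round(1).tolist()); return r.x
b=fit(bt,bs,[530,-50,-.1])
pt=[((20,30,26),(311,153)),((20,-30,26),(409,160)),((-20,-30,26),(402,222)),((-20,30,26),(306,217)),((0,0,26),(355,189))]
ps=[((0,0,26),(421,202)),((-20,-30,26),(367,212)),((-20,30,26),(430,168)),((20,30,26),(476,204)),((20,-30,26),(409,240))]
p=fit(pt,ps,[540,-20,-.1])
def tob(w): 
    c,s=np.cos(b[2]),np.sin(b[2]); d=np.array(w)-b[:2]; return [c*d[0]+s*d[1],-s*d[0]+c*d[1]]
print('plate in board',np.round(tob(p[:2]),1),p[2]-b[2])
print('inlay top/scene',tob(ray(T,ta([(654,168)]),[12])[0,:2]),tob(ray(S,sb([(230,389)]),[12])[0,:2]))
print('parked',tob(ray(T,ta([(161,113)]),[26])[0,:2]),tob(ray(S,sb([(595,146)]),[26])[0,:2]))
print('sock',tob(ray(T,ta([(660,322)]),[46])[0,:2]),'bush',tob(ray(T,ta([(88,263)]),[38])[0,:2]))
E
```

```text
[ 5.35956e+02 -4.01500e+01 -1.56000e-01]
[[0.3, 0.1], [-0.2, -0.5], [-0.5, -0.5], [0.4, -0.4], [-0.2, -0.2], [0.2, -0.2], [0.6, -0.5], [-0.5, -0.3], [-1.1, -0.3], [-1.4, -0.1], [0.1, -1.0], [0.0, -1.0], [0.1, -0.7]]
[ 5.4940e+02 -1.3181e+01 -1.2300e-01]
[[-0.1, -0.2], [-0.3, -0.2], [0.3, 0.1], [-0.1, -0.3], [0.3, -0.4], [-0.2, 0.3], [-0.5, -0.5], [0.3, -0.2], [-0.2, -1.6], [-0.1, 0.2]]
plate in board [ 9.1 28.7] 0.0335017573140305
inlay top/scene [np.float64(43.3163057982503), np.float64(-153.75941490734726)] [np.float64(43.240827055220166), np.float64(-153.54161142688534)]
parked [np.float64(43.25772703688202), np.float64(153.79600607592178)] [np.float64(44.882673368705454), np.float64(154.02180057945907)]
sock [np.float64(-58.38404910685757), np.float64(-159.3016577656538)] bush [np.float64(-56.73537391329058), np.float64(184.77707319663884)]
```

Request:
move_arm --commands '[[[0.9, 0.9, 0], -0.24, -0.4], [[0.9, 0.9, 0], -0.24, -0.4], [[0.9, 0.9, 0], -0.24, -0.4], [[0.9, 0.9, 0], -0.24, -0.4], [[0.9, 0.9, 0], -0.24, -0.4], [[0.9, 0.9, 0], -0.24, -0.4], [[0.9, 0.9, 0], -0.24, -0.4], [[0.9, 0.9, 0], -0.24, -0.4], [[0.6, 1, 0], -0.24, -0.4], [[0.6, 1, 0], -0.24, -0.4], [[0.6, 1, 0], -0.24, -0.4], [[0.6, 1, 0], -0.24, -0.4], [[0.4, 1, 0], -0.24, -0.4], [[0.4, 1, 0], -0.24, -0.4], [[0.4, 1, 0], -0.24, -0.4], [[0.3, 1, 0], -0.24, -0.4], [[0.3, 1, 0], -0.24, -0.4], [[0.3, 1, 0], -0.24, -0.4], [[0.3, 1, 0], -0.24, -0.4], [[0, 0.5, 0], -0.24, -0.4]]'

```text
t: 3.07
eef_pos: [498.3, -46.1, 404.9]
tcp_rot: [-3.141, -0.001, -0.162]
ft_force: [-0.1, -0.6, 0.6]
opening: 0.301
grip_force: 0.0
```

Request:
move_arm --commands '[[[0.13, 0.67, 0], 0.07, -0.4], [[0.13, 0.66, 0], 0, -0.4], [[0, 0, -1], 0, -0.4], [[0, 0, -1], 0, -0.4], [[0, 0, -1], 0, -0.4], [[0, 0, -1], 0, -0.4], [[0, 0, -1], 0, -0.4], [[0, 0, -0.8], 0, -0.4], [[0, 0, -0.4], 0, -0.4], [[0, 0, 0], 0, -0.4]]'

```text
t: 3.9
eef_pos: [505.0, -8.8, 216.4]
tcp_rot: [3.141, 0.004, -0.157]
ft_force: [-0.4, 0.3, -0.4]
opening: 0.299
grip_force: 0.0
```

```bash
python3 - <<'E'
from h import *
S=read_camera('scene')
cv2.imwrite('pics/c.png',cv2.resize(S['image'][110:270,175:345,::-1],None,fx=3.6,fy=3.6,interpolation=cv2.INTER_CUBIC))
E
```

```text
(no output)
```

View pics/c.png

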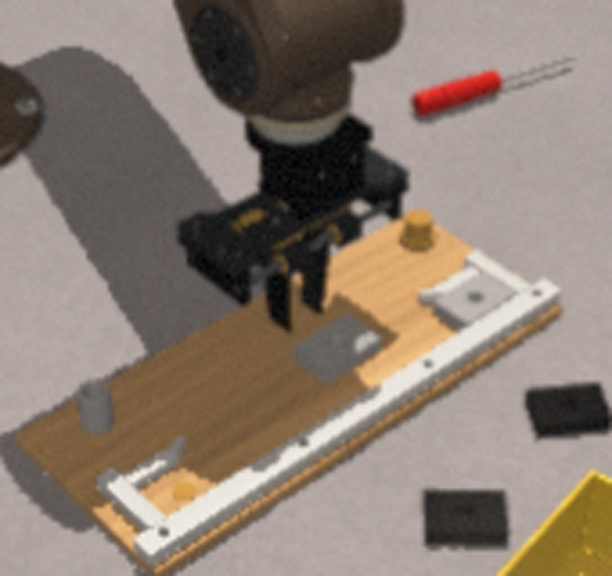

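The fingers stand behind the plate's near long side, at about (295,315) in the crop. I'll lower them and push towards the rail.

Request:
move_arm --commands '[[[0, 0.06, -0.3], 0, -0.4], [[0, 0, 0], 0, -0.4], [[0.132, -0.021, 0], 0, -0.4], [[0.132, -0.021, 0], 0, -0.4], [[0.132, -0.021, 0], 0, -0.4], [[0.132, -0.021, 0], 0, -0.4], [[0.132, -0.021, 0], 0, -0.4], [[0.132, -0.021, 0], 0, -0.4], [[0.132, -0.021, 0], 0, -0.4], [[0.132, -0.021, 0], 0, -0.4], [[0.132, -0.021, 0], 0, -0.4], [[0.132, -0.021, 0], 0, -0.4], [[0.066, -0.01, 0], 0, -0.4], [[0.066, -0.01, 0], 0, -0.4], [[0, 0, 0], 0, -0.4]]'

```text
t: 5.2
eef_pos: [549.2, -14.0, 209.7]
tcp_rot: [3.142, -0.0, -0.157]
ft_force: [-1.3, 1.2, -1.5]
opening: 0.301
grip_force: 0.0
```

Request:
move_arm --commands '[[[0.05, -0.008, 0], 0, -0.4], [[0.05, -0.008, 0], 0, -0.4], [[0.05, -0.008, 0], 0, -0.4], [[0.05, -0.008, 0], 0, -0.4], [[0, 0, 0], 0, -0.4], [[0, 0, 0], 0, -0.4]]'

```text
t: 5.7
eef_pos: [554.3, -14.7, 209.6]
tcp_rot: [3.142, 0.002, -0.157]
ft_force: [-5.2, 0.6, 3.0]
opening: 0.3
grip_force: 2.8
```

Request:
move_arm --commands '[[[0.04, -0.006, 0], 0, -0.4], [[0.04, -0.006, 0], 0, -0.4], [[0, 0, 0], 0, -0.4], [[0, 0, 0], 0, -0.4], [[0, 0, 0], 0, -0.4]]'

```text
t: 6.12
eef_pos: [555.4, -14.8, 209.5]
tcp_rot: [3.141, 0.007, -0.156]
ft_force: [-14.2, 2.1, 9.8]
opening: 0.299
grip_force: 7.4
```

Request:
move_arm --commands '[[[-0.16, 0.025, 0], 0, -0.4], [[-0.16, 0.025, 0], 0, -0.4], [[0, 0, 1], 0, -0.4], [[0, 0, 1], 0, -1], [[0.5, 0.5, 0], 0, -1], [[0.5, 0.5, 0], 0, -1], [[0.5, 0.5, 0], 0, -1], [[0, 0, 0], 0, -1], [[0, 0, 0], 0, -1]]'

```text
t: 6.87
eef_pos: [592.8, 31.8, 269.6]
tcp_rot: [3.141, -0.001, -0.155]
ft_force: [-1.1, -1.3, -0.9]
opening: 0.009
grip_force: 0.0
```

```bash
python3 - <<'E'
from h import *
S=read_camera('scene')
cv2.imwrite('pics/d.png',cv2.resize(S['image'][110:270,175:345,::-1],None,fx=3.6,fy=3.6,interpolation=cv2.INTER_CUBIC))
E
```

```text
(no output)
```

View pics/d.png

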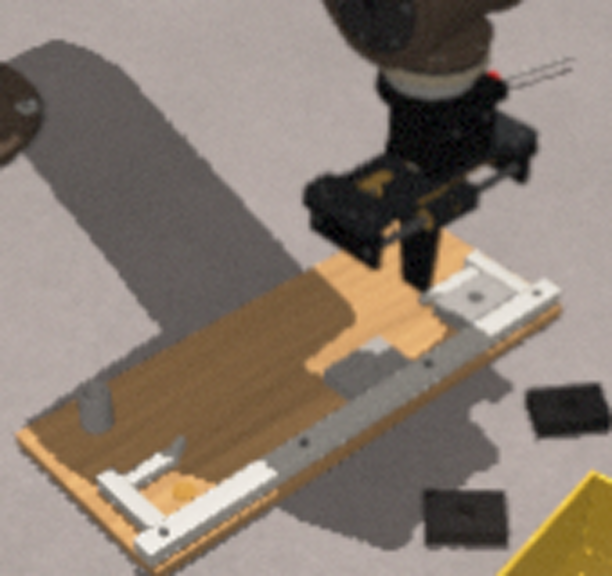

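The plate lies along the rail at (375,370) in the crop, and the shut fingers are left of its end. Next I'll descend and slide it right.

Request:
move_arm --commands '[[[0, 0, -1], 0, -1], [[0, 0, -0.9], 0, -1], [[0, 0, -0.1], 0, -1], [[-0.031, -0.198, 0], 0, -1], [[-0.031, -0.198, 0], 0, -1], [[-0.031, -0.198, 0], 0, -1], [[-0.031, -0.198, 0], 0, -1], [[-0.031, -0.198, 0], 0, -1], [[-0.03, -0.198, 0], 0, -1], [[-0.03, -0.198, 0], 0, -1], [[-0.03, -0.198, 0], 0, -1], [[-0.03, -0.198, 0], 0, -1], [[-0.03, -0.198, 0], 0, -1], [[-0.03, -0.198, 0], 0, -1], [[-0.03, -0.198, 0], 0, -1], [[0, 0, 0], 0, -1]]'

```text
t: 8.25
eef_pos: [581.6, -41.1, 209.7]
tcp_rot: [3.141, 0.0, -0.157]
ft_force: [-1.3, -0.6, -0.9]
opening: 0.004
grip_force: 0.0
```

```bash
python3 - <<'E'
from h import *
S=read_camera('scene')
cv2.imwrite('pics/e.png',cv2.resize(S['image'][110:270,175:345,::-1],None,fx=3.6,fy=3.6,interpolation=cv2.INTER_CUBIC))
E
```

```text
(no output)
```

View pics/e.png

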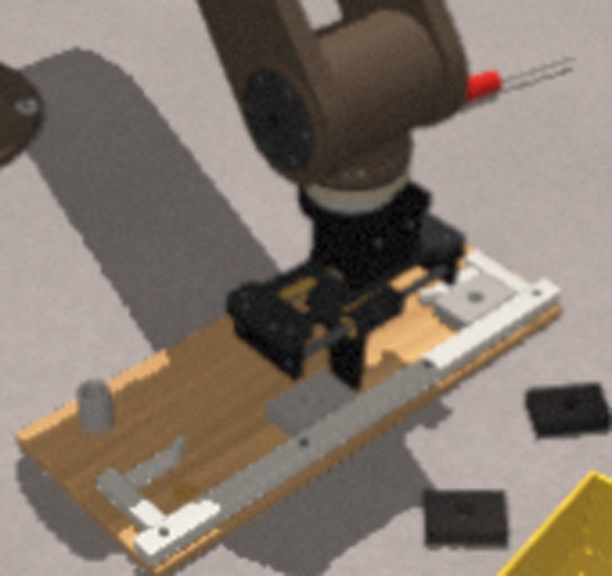

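```bash
python3 - <<'E'
from h import *
S=read_camera('scene')
q=np.array([(268,408),(320,372),(304,437)],float)
w=ray(S,(q+.5)/3.6-.5+[175,110],[26]*3)[:,:2]-[536,-40.1]
c,s=np.cos(-.156),np.sin(-.156); print((w@np.array([[c,-s],[s,c]])).round(1))
E
```

```text
[[ 29.4 -60.5]
 [ 26.1  -4.2]
 [ 70.6 -60.5]]
```

Request:
move_arm --commands '[[[-0.03, -0.198, 0], 0, -1], [[-0.03, -0.198, 0], 0, -1], [[-0.03, -0.198, 0], 0, -1], [[-0.03, -0.198, 0], 0, -1], [[-0.03, -0.198, 0], 0, -1], [[-0.03, -0.198, 0], 0, -1], [[-0.03, -0.198, 0], 0, -1], [[-0.03, -0.198, 0], 0, -1], [[-0.03, -0.198, 0], 0, -1], [[0, 0, 0], 0, -1]]'

```text
t: 9.18
eef_pos: [573.5, -94.6, 209.8]
tcp_rot: [3.141, -0.0, -0.157]
ft_force: [-1.0, -0.3, 0.5]
opening: 0.008
grip_force: 0.0
```

```bash
python3 - <<'E'
from h import *
S=read_camera('scene')
cv2.imwrite('pics/f.png',cv2.resize(S['image'][170:270,175:275,::-1],None,fx=6,fy=6,interpolation=cv2.INTER_CUBIC))
E
```

```text
(no output)
```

View pics/f.png

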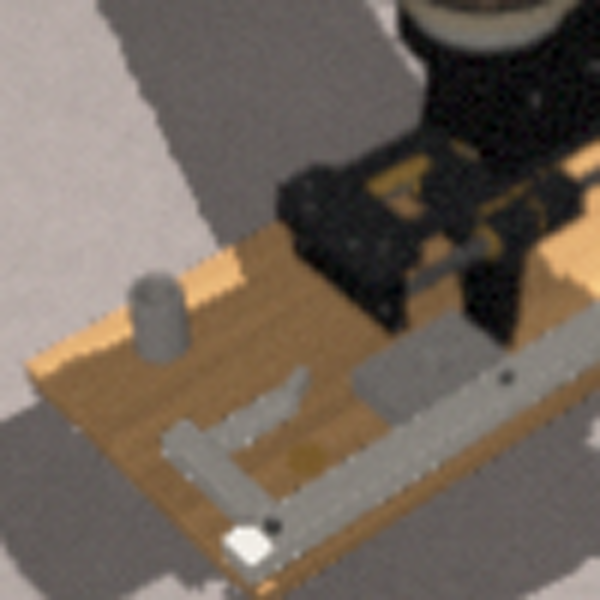

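The plate is flush along the rail at (430,370) in the crop and heading for the empty pocket with the inlay at (305,460). I'll continue, slowing near the stop.

Request:
move_arm --commands '[[[-0.029, -0.198, 0], 0, -1], [[-0.029, -0.198, 0], 0, -1], [[-0.03, -0.198, 0], 0, -1], [[-0.03, -0.198, 0], 0, -1], [[-0.03, -0.198, 0], 0, -1], [[-0.03, -0.198, 0], 0, -1], [[-0.03, -0.198, 0], 0, -1], [[-0.03, -0.198, 0], 0, -1], [[-0.03, -0.198, 0], 0, -1], [[-0.02, -0.1, 0], 0, -1], [[-0.01, -0.06, 0], 0, -1], [[0, 0, 0], 0, -1]]'

```text
t: 10.23
eef_pos: [564.7, -152.2, 209.7]
tcp_rot: [3.141, -0.0, -0.157]
ft_force: [0.5, 0.2, 0.3]
opening: 0.007
grip_force: 0.0
```

Request:
move_arm --commands '[[[-0.008, -0.06, 0], 0, -1], [[-0.008, -0.06, 0], 0, -1], [[-0.008, -0.06, 0], 0, -1], [[-0.008, -0.05, 0], 0, -1], [[0, 0, 0], 0, -1], [[0, 0, 0], 0, -1]]'

```text
t: 10.73
eef_pos: [563.8, -158.8, 209.8]
tcp_rot: [3.141, -0.0, -0.157]
ft_force: [0.5, -0.2, -0.4]
opening: 0.002
grip_force: 0.0
```

Request:
move_arm --commands '[[[-0.005, -0.04, 0], 0, -1], [[-0.005, -0.04, 0], 0, -1], [[0, 0, 0], 0, -1], [[0, 0, 0], 0, -1]]'

```text
t: 11.07
eef_pos: [563.4, -161.1, 209.8]
tcp_rot: [3.141, -0.0, -0.157]
ft_force: [-0.1, 0.2, -0.7]
opening: 0.006
grip_force: 0.0
```

Request:
move_arm --commands '[[[-0.005, -0.04, 0], 0, -1], [[-0.005, -0.04, 0], 0, -1], [[0, 0, 0], 0, -1], [[0, 0, 0], 0, -1]]'

```text
t: 11.4
eef_pos: [563.1, -163.6, 209.8]
tcp_rot: [3.141, -0.0, -0.157]
ft_force: [-0.2, 0.1, -0.3]
opening: 0.004
grip_force: 0.0
```

```bash
python3 - <<'E'
from h import *
S=read_camera('scene');T=read_camera('top')
a=cv2.resize(S['image'][180:270,175:265,::-1],None,fx=6,fy=6,interpolation=cv2.INTER_CUBIC)[:, :400]
b=cv2.resize(T['image'][160:250,295:361,::-1],None,fx=6,fy=6,interpolation=cv2.INTER_CUBIC)
cv2.imwrite('pics/g.png',np.hstack([a,b]))
E
```

```text
(no output)
```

View pics/g.png

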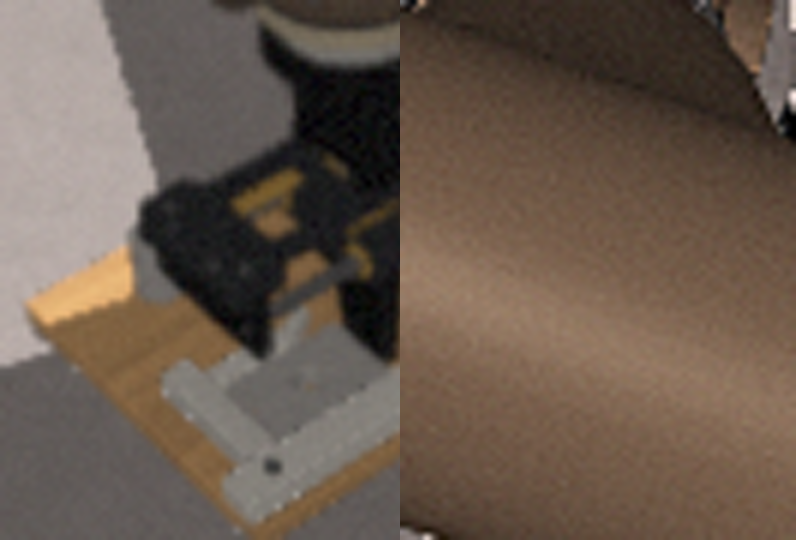

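The plate is in the pocket at (305,385) in the left half of the picture, with at most a few mm left to the stop. I'll press on until the force rises.

Request:
move_arm --commands '[[[-0.006, -0.04, 0], 0, -1], [[-0.006, -0.04, 0], 0, -1], [[0, 0, 0], 0, -1], [[0, 0, 0], 0, -1]]'

```text
t: 11.83
eef_pos: [562.8, -165.7, 209.8]
tcp_rot: [-3.141, -0.0, -0.157]
ft_force: [0.4, 4.4, 0.4]
opening: 0.003
grip_force: 1.8
```

Request:
move_arm --commands '[[[-0.005, -0.035, 0], 0, -1], [[-0.003, -0.02, 0], 0, -1], [[0, 0, 0], 0, -1], [[0, 0, 0], 0, -1], [[0, 0, 0], 0, -1]]'

```text
t: 12.25
eef_pos: [562.7, -166.1, 209.8]
tcp_rot: [-3.14, 0.0, -0.157]
ft_force: [4.1, 15.3, 2.0]
opening: 0.004
grip_force: 7.8
```

Request:
move_arm --commands '[[[0.03, 0.2, 0], 0, -1], [[0.04, 0.25, 0], 0, -1], [[0.04, 0.25, 0], 0, -1], [[0, 0, 1], 0, -1], [[0, 0, 1], 0, -1], [[0, 0, 1], 0, -1], [[0, 0, 1], 0, -1], [[0, 0, 1], 0, -1], [[0, 1, 0.5], 0, -1], [[0, 1, 0.5], 0, -1], [[0, 1, 0], 0, -1], [[0, 1, 0], 0, -1], [[0, 1, 0], 0, -1], [[0, 1, 0], 0, -1], [[0, 1, 0], 0, -1], [[0, 1, 0], 0, -1], [[0, 1, 0], 0, -1], [[0, 1, 0], 0, -1], [[0, 1, 0], 0, -1], [[0, 0, 0], 0, -1]]'

```text
t: 13.92
eef_pos: [565.2, 187.9, 389.7]
tcp_rot: [-3.141, -0.0, -0.153]
ft_force: [0.2, -0.6, -0.2]
opening: 0.002
grip_force: 0.0
```

```bash
python3 - <<'E'
from h import *
S=read_camera('scene');T=read_camera('top')
a=cv2.resize(S['image'][170:270,175:275,::-1],None,fx=4,fy=4,interpolation=cv2.INTER_CUBIC)
b=cv2.resize(T['image'][150:250,262:362,::-1],None,fx=4,fy=4,interpolation=cv2.INTER_CUBIC)
cv2.imwrite('pics/i.png',np.hstack([a,b]))
E
```

```text
(no output)
```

View pics/i.png

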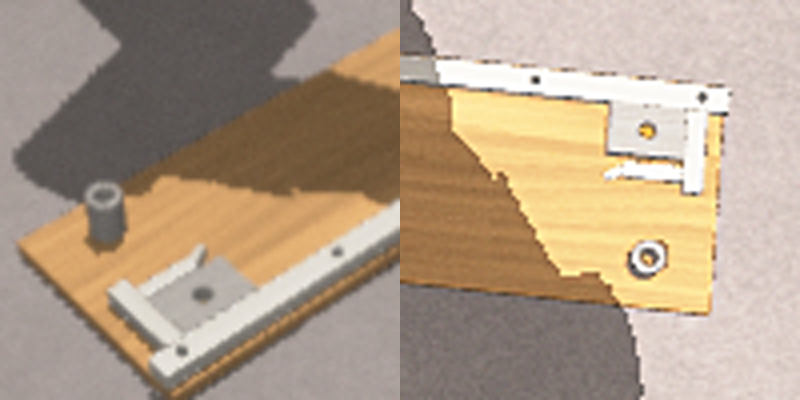

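The picture shows the plate against both the rail and the end stop, with the brass inlay visible through its hole at (647,130). The socket hasn't moved. I'm handing in.

```bash
python3 -c "
from h import *
print(env.job_done())"
```

```text
the job is handed in; nothing more can be done
None
```

The job is handed in: the steel plate sits in the empty right pocket against the rail and the end stop, and the arm is clear of everything (the hand-in call reported no verdict).

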